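Snug the adjustable wrench on the cover nut, then tighten

TASK

The adjustable wrench lies round the big nut of the red cover with its jaw still too wide. Roll its worm with a gentle fingertip until the jaw has closed snugly on the nut, without play, and only then swing the handle to turn the nut 30 degrees clockwise seen from above. Leave the wrench lying flat on the nut, let go, and leave everything else in its place.

Things in the scene. Friction and masses are not known exactly. Their poses are not given: they have to be found in the camera images.
- cover: Fixed round casting painted red, 260 mm across, 30 mm high, flat top; origin at the centre of its underside, on the table. The nut stands in the middle of its top.
- nut (a joint): Angle of the steel hexagon nut (30 mm across flats, 34.6 mm across corners, 17 mm high; stud end 20 mm across, 19 mm above the cover's top), rad: 0 at the start, grows as it turns clockwise seen from above. It turns stiffly (about 0.5 N m) and stays where it is left.
- nut_top (a point): Point on the nut's axis at the top of the stud, 19 mm above the cover's top.
- wrench: Loose plain steel adjustable wrench, about 0.7 kg, flat on the cover, nut inside its open mouth. Origin on its underside in the mouth, within 3 mm of the nut's axis; +x along the handle, +z up, mouth opens to -x. Head 18 mm thick, to x = 78 mm. Fixed jaw at +y (face at y = 16.5 mm), moving jaw at -y, throat at x = 20.5 mm.
- jaw (a joint): Travel of the moving jaw, m: 0 = 40 mm between the jaw faces, grows as it closes (mouth = 40 mm minus this value; 10 mm travel is the width of the nut). Moved only by the worm, 1.5 mm per radian of worm; 2 to 6.5 mm at the start.
- worm_top (a point): Middle of the top line of the wrench's worm: knurled steel wheel, 20 mm diameter, 21 mm long, axle along wrench y, 46 mm along wrench +x, 3 mm proud of the head, 21 mm above the cover's top. Rubbing its top towards the nut closes the jaw, towards the handle opens it. About 5 N drag at the rim; stays where left; stalls when snug. Press 10 to 15 N; over 35 N on the wrench is too rough.
- handle_end (a point): Centre of the 32 mm round eye at the handle's end, 236 mm from the wrench's origin, 9 mm above the cover's top, at mid thickness. The handle before it, from the head on, is 24 mm wide and 10 mm thick (underside 4 mm above the cover's top) and overhangs the cover's rim.
- con_rod: aluminium connecting rod, 220 mm long, 18 mm thick, lying on the table; leave alone
- bearing_ring: steel ring, 64 mm across, 18 mm high, on the table; leave alone
- collar: brass ring, 44 mm across, 12 mm high, on the table; leave alone
- washer: flat steel washer, 38 mm across, 4 mm thick, lying loose on the red cover beyond the wrench's mouth; leave alone
- oil_can: grey can, 60 mm across, 130 mm tall, on the table; leave alone
- screwdriver: screwdriver lying on the table; leave alone

How it is judged (in metres and radians):
On the way, in this order (a step that is already met when the one before it is completed fails the run):
1. the jaw is snug on the nut (mouth within 0.8 mm of the nut's width) while the nut has not been turned (value of joint jaw above 0.0092 m and value of joint nut between -0.09 and 0.09 rad), for 0.2 s.
2. the nut is turned clockwise by 30 degrees (within 7) (value of joint nut above 0.4 rad and value of joint jaw above 0.0088 m), for 0.1 s.
At the end, for the whole second after the job is handed in: The nut stands 0.40 to 0.65 rad (23 to 37 degrees) clockwise of its start, the jaw is still snug on it (mouth at most 1.2 mm wider than the nut, travel over 8.8 mm), the wrench lies flat and still on the cover, its origin within 8 mm of the nut's axis (all of step 2 and value of joint nut below 0.65 rad and horizontal distance between wrench and nut_top below 0.008 m and angle between wrench's own z axis and vertical below 0.06 rad and height (world z) of wrench below 0.034 m and linear speed of wrench below 0.01 m/s); the robot touches nothing.
It fails at once if the nut is turned (over 0.12 rad) with a slack jaw (travel under 8.5 mm) (value of joint nut above 0.12 rad and value of joint jaw below 0.0085 m).
It fails at once if the nut is turned backwards by more than 0.15 rad or overturned (more than 0.75 rad) (value of joint nut below -0.15 rad or value of joint nut above 0.75 rad).
It fails at once if the fingers press on the wrench, or on the cover and its nut, with more than 35 N (contact force between the fingers and wrench above 35 N or contact force between the fingers and cover above 35 N).
It fails at once if a bystander (rod, rings, washer, can, screwdriver) is moved by more than 20 mm (distance of any of con_rod, bearing_ring, collar, washer, oil_can, screwdriver from where it was at the start of the episode above 0.02 m).
It also fails if it takes over 72 s, if anything falls off the work surface, if the arm or the gripper's body presses on something with over 40 N, if the wrist force passes 120 N, or if a joint passes its speed limit or range.

ROBOT

A 6-joint arm with a two-finger parallel gripper is mounted at the origin on the work surface. World frame = base frame: x ahead of the robot, y to its left, z up, the work surface at z = 0. Lengths are in mm, angles in rad, forces in N, time in s.
With the tool pointing down it reaches from about 325 to 875 mm from the base axis. Payload 4.4 kg.
Tool frame: the origin (TCP) lies on the mounting face of the last link; the fingertips stand 173 mm ahead of it and the grasp point (between the pads) lies 155 mm ahead of it; x points along the fingers, y is the direction in which the jaws open and shut, and the axes are right-handed (so a half turn about x gives the same grasp; the last joint's range is limited). The gripper opens to 85 mm and grips with 20 to 120 N. Pads are 22 mm wide; open, the fingers measure 114 mm over their backs; the gripper's body (76 mm by 85 mm) begins 54 mm behind the grasp point. The pads swing forward as they close: fully open they stand 13 mm farther back than shut.
Start: joints at [-1.337, 0.207, 1.542, -0, 1.393, -0.15], TCP at [215.295, -533.176, 404.682] pointing down, gripper open.
Joint ranges: [-2.73, 2.73], [-0.86, 2.22], [0.23, 2.46], [-1.11, 4.25], [0.08, 2.63], [-2.82, 2.82]. Speed limits (rad/s): [2.79, 2.79, 3.14, 3.14, 3.14, 3.14].

INTERFACE

Orientations are given as a rotation vector (axis times angle).
In Python, from cell import ctrl gives the robot as it stands.
- The arm moves only by the tool servo_tool, never from a script. Its arguments are lists of equal length, an entry for each row: "delta_pos": the shift along the tool's x, y, z in units of 0.075 m (1.0 is 0.075 m), a list of three; "rot": the turn, a rotation vector about the tool's x, y, z in units of 360 degrees (1.0 is 360 degrees), a list of three; "jaw": the closure, from 0 (fully open) to 1 (shut). In form: {"delta_pos": [[x, y, z], ...], "rot": [[wx, wy, wz], ...], "jaw": [jaw, ...]}. A call has 1 to 12 rows; each row shifts and turns the pose as measured when the row begins, along the tool's axes as they then stand; what a row does not reach is not made up. A row lasts 1/12 s, in which the tool goes at most 41.7 mm and 7.16 degrees, less where a joint would pass 70% of its speed; a pose out of reach is approached as far as the arm can. A call with a number of a shift or a turn outside -1 to 1 is refused whole. A call with a gripper value outside its range is refused whole. The fingers move at their own pace and stop on an object; "force" is the grip in N (left out, the last holds). Time passes only in rows, so rows that do not move let the fingers close. It gives the time, the measured TCP pose, the force and the opening at its end, in the units of the state.
- ctrl.read_state(): the state, without advancing time (a new reading comes with each control period).
- ctrl.camera(name): name is "scene" or "top"; returns the picture (384x512x3 uint8, red, green, blue); there is no depth.
- ctrl.camera_model(name): a dict with "fx", "fy", "cx", "cy" (pixels), "rvec" (rotation vector, rad) and "tvec" (3), from world to camera coordinates, as OpenCV has them. Camera axes: x right, y down, z forward; pixel columns grow to the right and rows downward; lengths in mm; the calibration is good to about 2 mm. A picture is of the moment at which its call begins. camera_model takes no time and is no camera call.
- ctrl.close_job(): hands the job in, once; it reports no verdict.
Trained networks look in the newest picture that a camera, given by its name, has taken for a name from the list of things; names that differ only in an ending like _2 or _b are one class to them, and where a whole thing is asked for, a point or a joint stands for the part that bears it (a point fixed in the world has none). Each returns a list of dicts, best first, with "confidence" (0 to 1); they miss things now and then, are a little off and sometimes report something else, mostly with a low value. They report only what shows in the picture. A call takes as long as a camera call.
- ctrl.spot_in(camera, name): "box" ([left, top, right, bottom] in pixels, round what is visible of it).
- ctrl.regions_of(camera, name): "region" (384x512 bool, what is visible of it) and "box" ([left, top, right, bottom] in pixels, round what is visible of it).
The state is a dict: "time": time; "joints": joint angles; "joint_vel": joint speeds; "effort": joint torques, N m; "tool_pos": TCP position; "tcp_rot": TCP orientation; "force": force on the tool from outside, world axes, zero at the start; "torque": the same for the moment, N m; "opening": opening from 0.0 (shut) to 1.0 (fully open).
Only numpy, scipy, OpenCV 4.12 (cv2) and the standard library are available. Lean on these libraries where they do the work, as an engineer would, in place of code of your own. Each camera call takes 0.05 s, during which the arm holds its last target. There are 200 camera calls.

## Working session

There is one attempt and no reset: what is moved stays moved. The work goes in short steps, Python scripts to look and compute and a tool call to move; the robot and the scene stay as the last step left them, time stands still between calls to the robot, and variables do not carry over. Pictures are saved under pics/ and viewed, about 8 in all and at most 12, crops included, and the job is handed in when it is done.

Besides the shell and the picture viewer there is one more tool, called after "Emit:" as a command line: name --argument value ..., lists and objects as JSON in quotes. servo_tool: Moves the arm, as the interface text tells. Its arguments: {"type":"object","properties":{"delta_pos":{"type":"array"},"rot":{"type":"array"},"jaw":{"type":"array"},"force":{"type":"number"}},"required":["delta_pos","rot","jaw"]}

```bash
ls; mkdir -p pics; cat > h.py <<'E'
import numpy as np, cv2
from cell import ctrl
def cam(n):
    m=ctrl.camera_model(n); R=cv2.Rodrigues(np.array(m['rvec'],float))[0]; return m,R,np.array(m['tvec'],float).ravel()
def px2w(n,u,v,z):
    m,R,t=cam(n); d=R.T@np.array([(u-m['cx'])/m['fx'],(v-m['cy'])/m['fy'],1]); c=-R.T@t
    return c+d*(z-c[2])/d[2]
def w2px(n,p):
    m,R,t=cam(n); q=R@np.array(p,float)+t; return m['fx']*q[0]/q[2]+m['cx'],m['fy']*q[1]/q[2]+m['cy']
def save(n,f,crop=None,s=1):
    im=ctrl.camera(n)[:,:,::-1]
    if crop: l,t,r,b=crop; im=im[t:b,l:r]
    cv2.imwrite('pics/'+f,cv2.resize(im,None,fx=s,fy=s,interpolation=cv2.INTER_CUBIC))
E
python3 - <<'E'
from h import *
save('top','t1.png'); save('scene','s1.png')
for n in('top','scene'):
    m,R,t=cam(n); print(n,m['fx'],-R.T@t)
    for k in('cover','nut','wrench','worm_top','handle_end','washer','oil_can'):
        r=ctrl.spot_in(n,k); print(k,[(np.round(x['box']).tolist(),round(x['confidence'],2)) for x in r[:2]])
print(ctrl.read_state())
E
```

```text
pics
top 389.7376594035685 [ 297.9076307   -50.78879023 1078.52177536]
cover [([213.0, 99.0, 309.0, 193.0], 0.87)]
nut [([255.0, 135.0, 267.0, 148.0], 0.45), ([176.0, 128.0, 272.0, 178.0], 0.21)]
wrench []
worm_top [([174.0, 128.0, 274.0, 178.0], 0.94)]
handle_end [([173.0, 127.0, 271.0, 179.0], 0.81)]
washer []
oil_can [([387.0, 179.0, 426.0, 208.0], 0.92)]
scene 491.42897573861666 [1105.0267769  -700.91826299  874.46690049]
cover [([227.0, 200.0, 336.0, 288.0], 0.66)]
nut [([274.0, 228.0, 285.0, 243.0], 0.73), ([88.0, 246.0, 123.0, 303.0], 0.41)]
wrench [([263.0, 176.0, 320.0, 245.0], 0.79)]
worm_top [([264.0, 178.0, 319.0, 246.0], 0.93)]
handle_end [([266.0, 175.0, 320.0, 242.0], 0.61)]
washer [([252.0, 254.0, 271.0, 271.0], 0.57), ([264.0, 177.0, 319.0, 247.0], 0.43)]
oil_can [([275.0, 225.0, 285.0, 241.0], 0.36)]
{'time': 0.8, 'joints': array([-1.33750926e+00,  2.06559854e-01,  1.54144839e+00,  5.41908790e-06,
        1.39350321e+00, -1.50479408e-01]), 'joint_vel': array([ 3.83807535e-04,  5.59812940e-04,  2.27374432e-04,  1.96982603e-03,
       -1.08446243e-04,  6.91591287e-05]), 'effort': array([-6.00942212e-05, -3.83000350e+01, -2.91954231e+01, -3.30988451e-04,
        5.80457818e-04, -6.26293982e-06]), 'tool_pos': array([ 215.2935915 , -533.18893893,  404.72901724]), 'tcp_rot': array([ 2.01123906,  0.39064472, -2.01122125]), 'force': array([-0.2893601 ,  0.10580485,  0.19154968]), 'torque': array([ 0.01774472, -0.00882529,  0.0601445 ]), 'opening': 0.99807427090602}
```

View pictures.

```bash
python3 - <<'E'
from h import *
a=cv2.imread('pics/t1.png')[85:210,150:320]; b=cv2.imread('pics/s1.png')[150:300,210:350]
cv2.imwrite('pics/t1c.png',cv2.resize(a,None,fx=4.6,fy=4.6,interpolation=cv2.INTER_CUBIC))
print(cv2.Rodrigues(np.array([2.01123906,  0.39064472, -2.01122125]))[0].round(3))
for n in('top',):
  m,R,t=cam(n);print(R.round(3))
E
```

```text
[[ 0.     0.374 -0.927]
 [-0.    -0.927 -0.374]
 [-1.     0.     0.   ]]
[[-0.01  -1.    -0.004]
 [-0.99   0.011 -0.14 ]
 [ 0.14   0.003 -0.99 ]]
```

View pics/t1c.png

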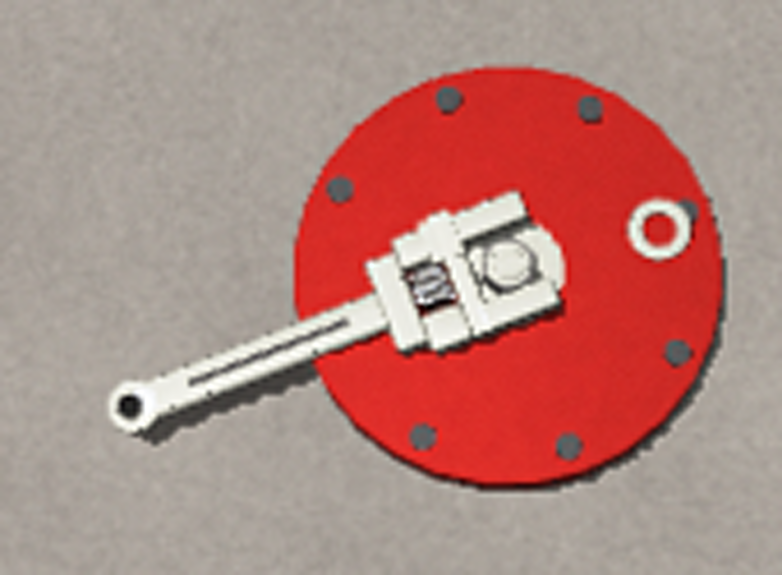

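View pics/s1.png

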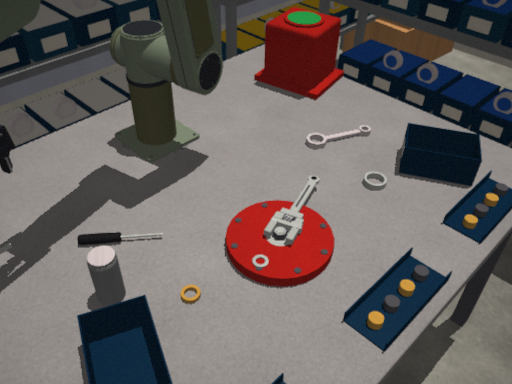

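```bash
python3 - <<'E'
from h import *
f=lambda u,v:(150+(u+.5)/4.6-.5,85+(v+.5)/4.6-.5)
C=px2w('top',*f(509,278),30); N=px2w('top',*f(505,265),49); E=px2w('top',*f(128,406),44); W=px2w('top',*f(431,287),51)
print(C,N,E,W)
d=E-N; print(np.hypot(*d[:2]),np.degrees(np.arctan2(d[1],d[0])))
d/=np.hypot(*d[:2]); print(N+46*d)
print(px2w('top',*f(660,228),34))
E
```

```text
[571.89822922 -63.18147832  30.        ] [574.8369166  -60.69197809  49.        ] [493.659282   161.51868329  44.        ] [561.49952951 -17.00038541  51.        ]
236.57427245796092 110.06817680488066
[559.05256629 -17.48486889  48.02778946]
[ 600.63661584 -154.15021371   34.        ]
```

Emit:
servo_tool --delta_pos '[[0,-0.3,-0.43],[0,-0.3,-0.43],[0,-0.3,-0.43],[0,-0.3,-0.43],[0,-0.3,-0.43],[0,-0.3,-0.43],[0,-0.3,-0.43],[0,-0.3,-0.43],[0.1,-0.3,-0.43],[0.1,-0.3,-0.43],[0.1,-0.3,-0.43],[0.1,-0.3,-0.43]]' --rot '[[0,0,0],[0,0,0],[0,0,0],[0,0,0],[0,0,0],[0,0,0],[0,0,0],[0,0,0],[0,0,0],[0,0,0],[0,0,0],[0,0,0]]' --jaw '[1,1,1,1,1,1,1,1,1,1,1,1]' --force 60

```text
time: 1.8
tool_pos: [481.4, -130.7, 376.5]
tcp_rot: [2.023, 0.359, -2.008]
force: [0.3, -1.0, -0.3]
opening: -0.003
```

Emit:
servo_tool --delta_pos '[[0.29,-0.22,-0.31],[0.29,-0.22,-0.31],[0.29,-0.22,-0.31],[0.29,-0.22,-0.31],[0.29,-0.22,-0.31],[0,0,0],[0,0,0]]' --rot '[[0,0,0],[0,0,0],[0,0,0],[0,0,0],[0,0,0],[0,0,0],[0,0,0]]' --jaw '[1,1,1,1,1,1,1]'

```text
time: 2.38
tool_pos: [568.5, 0.7, 263.6]
tcp_rot: [2.022, 0.367, -1.994]
force: [-0.0, -0.6, 0.0]
opening: -0.001
```

```bash
cat >> h.py <<'E'
def rel(tgt, yaw=None, quiet=False):
    "tgt = world TCP point; prints shift in tool units, plus tilt fix"
    s=ctrl.read_state(); R=cv2.Rodrigues(np.array(s['tcp_rot']))[0]
    d=R.T@(np.array(tgt)-s['tool_pos'])/75
    yw=np.arctan2(R[1,1],R[0,1]) if yaw is None else np.radians(yaw)
    y=np.array([np.cos(yw),np.sin(yw),0]);x=np.array([0,0,-1.]);T=np.c_[x,y,np.cross(x,y)]
    rv=cv2.Rodrigues(R.T@T)[0].ravel()/(2*np.pi)
    print('t',s['time'],'pos',s['tool_pos'].round(1),'yaw',np.degrees(np.arctan2(R[1,1],R[0,1])).round(2),'tilt',R[2].round(4),'F',s['force'].round(1))
    print('delta',d.round(3),'rot',rv.round(4))
E
python3 - <<'E'
from h import *
rel([557.5,-9.8,226],-70)
save('top','t2.png',(170,90,320,200),5)
save('scene','s2.png',(215,130,345,260),5)
E
```

```text
t 2.3833 pos [568.5   0.7 263.6] yaw -68.34 tilt [-0.9998  0.0193 -0.0103] F [-0.  -0.6  0. ]
delta [0.5   0.067 0.193] rot [ 0.0046 -0.0017 -0.0031]
```

View pics/s2.png

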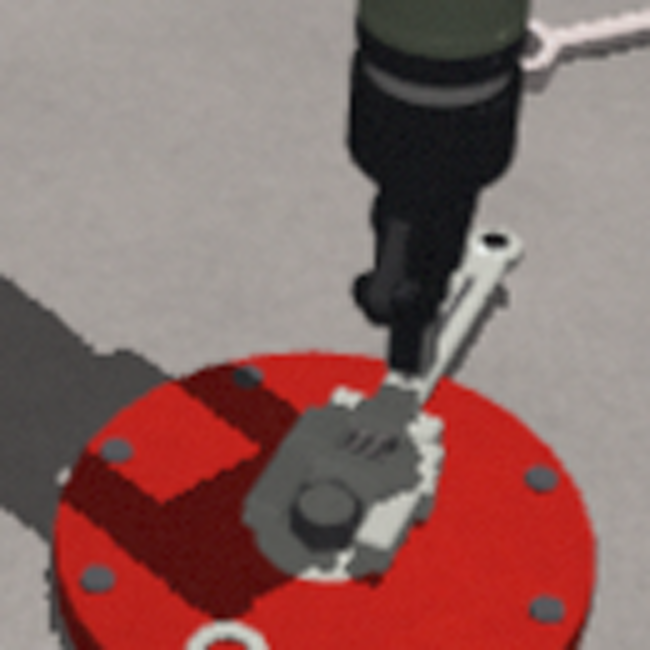

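Emit:
servo_tool --delta_pos '[[0.15,0.03,0.1],[0.15,0.03,0.09],[0.14,0,0],[0,0,0]]' --rot '[[0.0046,-0.0017,-0.0031],[0,0,0],[0,0,0],[0,0,0]]' --jaw '[1,1,1,1]'

```text
time: 2.82
tool_pos: [555.8, -14.7, 234.2]
tcp_rot: [2.045, 0.345, -2.031]
force: [-0.7, 0.2, -0.3]
opening: -0.002
```

```bash
python3 - <<'E'
from h import *
rel([557.5,-9.8,224],-70)
E
```

```text
t 2.8167 pos [555.8 -14.7 234.2] yaw -70.7 tilt [-1.      0.0022 -0.0063] F [-0.7  0.2 -0.3]
delta [ 0.136 -0.055 -0.042] rot [-0.0019 -0.001  -0.0004]
```

Emit:
servo_tool --delta_pos '[[0.05,-0.055,-0.042],[0.03,0,0],[0.02,0,0],[0,0,0],[0.01,0,0],[0.01,0,0]]' --rot '[[-0.0019,-0.001,0],[0,0,0],[0,0,0],[0,0,0],[0,0,0],[0,0,0]]' --jaw '[1,1,1,1,1,1]'

```text
time: 3.32
tool_pos: [558.3, -11.5, 226.6]
tcp_rot: [2.036, 0.351, -2.029]
force: [0.4, -1.2, 1.3]
opening: -0.001
```

```bash
python3 - <<'E'
from h import *
rel([557.5,-9.8,224],-70)
E
```

```text
t 3.3167 pos [558.3 -11.5 226.6] yaw -70.22 tilt [-1.      0.0037 -0.0027] F [ 0.4 -1.2  1.3]
delta [ 0.034 -0.025  0.003] rot [-0.0006 -0.0004 -0.0006]
```

Emit:
servo_tool --delta_pos '[[0.012,-0.025,0],[0.012,0,0]]' --rot '[[0,0,0],[0,0,0]]' --jaw '[1,1]'

```text
time: 3.48
tool_pos: [558.1, -9.5, 225.1]
tcp_rot: [2.037, 0.351, -2.028]
force: [-0.9, -1.0, -0.2]
opening: -0.0
```

Emit:
servo_tool --delta_pos '[[0.012,0,0]]' --rot '[[0,0,0]]' --jaw '[1]'

```text
time: 3.57
tool_pos: [558.1, -9.3, 224.3]
tcp_rot: [2.037, 0.351, -2.027]
force: [-0.8, 0.7, 1.3]
opening: -0.001
```

Emit:
servo_tool --delta_pos '[[0.012,0,0]]' --rot '[[0,0,0]]' --jaw '[1]'

```text
time: 3.65
tool_pos: [558.2, -9.2, 223.4]
tcp_rot: [2.037, 0.351, -2.027]
force: [-0.7, -0.6, 2.5]
opening: 0.002
```

Emit:
servo_tool --delta_pos '[[0.01,0,0]]' --rot '[[0,0,0]]' --jaw '[1]'

```text
time: 3.73
tool_pos: [558.3, -9.2, 223.0]
tcp_rot: [2.037, 0.351, -2.026]
force: [-3.0, -0.2, 6.8]
opening: -0.0
```

Emit:
servo_tool --delta_pos '[[0.02,0,0]]' --rot '[[0,0,0]]' --jaw '[1]'

```text
time: 3.82
tool_pos: [558.5, -9.3, 222.7]
tcp_rot: [2.036, 0.351, -2.026]
force: [-5.3, -0.1, 13.5]
opening: -0.003
```

Emit:
servo_tool --delta_pos '[[0.018,0.03,0],[0.018,0.03,0],[0.018,0.03,0],[0.018,0.03,0]]' --rot '[[0,0,0],[0,0,0],[0,0,0],[0,0,0]]' --jaw '[1,1,1,1]'

```text
time: 4.15
tool_pos: [560.1, -12.3, 222.9]
tcp_rot: [2.037, 0.368, -2.041]
force: [-6.5, 6.2, 11.5]
opening: 0.0
```

Emit:
servo_tool --delta_pos '[[0.018,0.03,0],[0.018,0.03,0]]' --rot '[[0,0,0],[0,0,0]]' --jaw '[1,1]'

```text
time: 4.32
tool_pos: [560.8, -13.6, 222.9]
tcp_rot: [2.038, 0.376, -2.047]
force: [-5.4, 6.5, 11.0]
opening: 0.001
```

```bash
python3 - <<'E'
from h import *
rel([560.5,-17.2,224],-70)
save('top','t3.png',(210,100,290,170),8)
E
```

```text
t 4.3167 pos [560.8 -13.6 222.9] yaw -70.27 tilt [-0.9998 -0.0207  0.001 ] F [-5.4  6.5 11. ]
delta [-0.016  0.043  0.021] rot [-0.0007  0.0002  0.0033]
```

Emit:
servo_tool --delta_pos '[[0.018,0.04,0],[0.018,0.04,0],[0.018,0.04,0],[0.018,0.04,0]]' --rot '[[0,0,0.0015],[0,0,0.0015],[0,0,0.0015],[0,0,0.0015]]' --jaw '[1,1,1,1]'

```text
time: 4.7
tool_pos: [562.7, -15.6, 222.8]
tcp_rot: [2.035, 0.361, -2.045]
force: [-7.0, 12.7, 16.3]
opening: -0.0
```

```bash
cat >>h.py <<'E'
def tip():
    s=ctrl.read_state(); R=cv2.Rodrigues(np.array(s['tcp_rot']))[0]
    p=s['tool_pos']+173*R[:,0]; e=np.array([np.cos(np.radians(-70)),np.sin(np.radians(-70))])
    print('t',s['time'],'tip',p.round(1),'along',((p[:2]-[560.5,-17.2])@e).round(1),'tilt',R[2,1:].round(4),'Ftool',(R.T@s['force']).round(1))
E
python3 -c "
from h import *
tip()"
```

```text
t 4.7 tip [561.7 -14.2  49.8] along -2.4 tilt [-0.0096  0.0029] Ftool [-16.2 -14.4   2.4]
```

Emit:
servo_tool --delta_pos '[[0.014,0.04,0],[0.014,0.04,0],[0.014,0.04,0]]' --rot '[[0,0,0.0012],[0,0,0.0012],[0,0,0.0012]]' --jaw '[1,1,1]'

```text
time: 4.95
tool_pos: [563.4, -16.1, 223.4]
tcp_rot: [2.032, 0.357, -2.047]
force: [-5.9, 8.9, 13.3]
opening: -0.005
```

```bash
python3 -c "
from h import *
tip()
save('scene','s3.png',(240,190,320,260),8)"
```

```text
t 4.95 tip [562.  -15.   50.4] along -1.5 tilt [-0.0083  0.0059] Ftool [-13.2 -10.4   2.7]
```

View pics/s3.png

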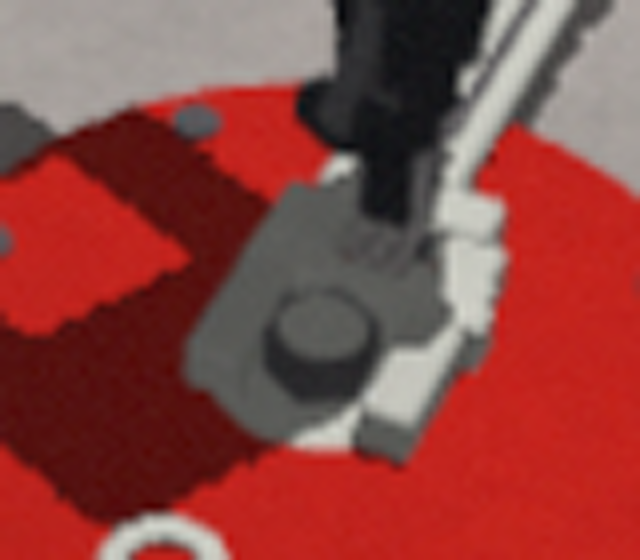

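```bash
python3 -c "
from h import *
for u,v in ((378,243),(395,215),(345,240),(415,240),(320,325)):
    print(u,v,px2w('scene',240+u/8-.5,190+v/8-.5,51).round(1))
for p in ((562,-15,50),(560.5,-17.2,51),(574.5,-61,49)):
    a=w2px('scene',p); print(p,(a[0]+.5-240)*8,(a[1]+.5-190)*8)
"
```

```text
378 243 [566.5 -28.4  51. ]
395 215 [561.9 -15.5  51. ]
345 240 [558.7 -34.6  51. ]
415 240 [573.5 -19.4  51. ]
320 325 [577.8 -66.7  51. ]
(562, -15, 50) 396.18426889010243 216.6479993380908
(560.5, -17.2, 51) 387.88789874098757 215.31535055365566
(574.5, -61, 49) 324.30292368713845 314.6054312872518
```

Emit:
servo_tool --delta_pos '[[0.014,0.055,0],[0.014,0.055,0],[0.014,0.055,0]]' --rot '[[0,0,0.0015],[0,0,0.0015],[0,0,0.0015]]' --jaw '[1,1,1]'

```text
time: 5.25
tool_pos: [566.1, -22.3, 224.3]
tcp_rot: [2.026, 0.34, -2.04]
force: [-3.5, 5.4, 6.6]
opening: -0.004
```

```bash
python3 -c "
from h import *
tip()"
```

```text
t 5.25 tip [565.2 -24.1  51.4] along 8.1 tilt [0.0076 0.0083] Ftool [-6.6 -6.2  1.5]
```

```bash
python3 -c "
from h import *
im=ctrl.camera('top')[:,:,::-1][100:170,210:290]; im=cv2.resize(im,None,fx=5,fy=5,interpolation=cv2.INTER_CUBIC)
a=cv2.resize(cv2.imread('pics/t1.png')[100:170,210:290],None,fx=5,fy=5,interpolation=cv2.INTER_CUBIC)
cv2.imwrite('pics/t4.png',np.hstack([a,im]))
"
```

```text
(no output)
```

View pics/t4.png

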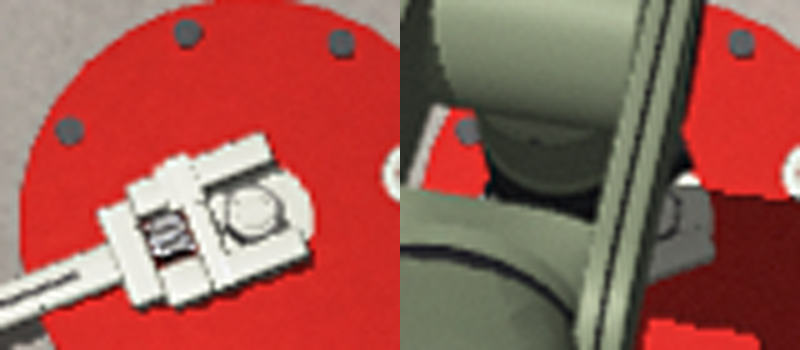

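Emit:
servo_tool --delta_pos '[[-0.07,0,0],[0,-0.13,0.02],[0,-0.12,0],[0,0,0],[0.05,0,0]]' --rot '[[0,0,0],[0,-0.0013,-0.0012],[0,0,0],[0,0,0],[0,0,0]]' --jaw '[1,1,1,1,1]'

```text
time: 5.72
tool_pos: [558.2, -3.5, 226.9]
tcp_rot: [2.02, 0.346, -2.05]
force: [-0.3, -0.2, 0.6]
opening: 0.0
```

```bash
python3 -c "
from h import *
tip(); rel([557,-7.8,224],-70)"
```

```text
t 5.7167 tip [555.8  -4.5  53.9] along -13.5 tilt [0.0011 0.0149] Ftool [-0.6  0.1  0.4]
t 5.7167 pos [558.2  -3.5 226.9] yaw -70.47 tilt [-0.9999  0.0011  0.0149] F [-0.3 -0.2  0.6]
delta [0.039 0.049 0.033] rot [-0.0013  0.0024 -0.0002]
```

Emit:
servo_tool --delta_pos '[[0.03,0.05,0.01],[0.022,0,0],[0.018,0,0],[0.016,0.05,0],[0.016,0.05,0],[0.016,0.05,0]]' --rot '[[-0.0013,0.0024,0],[0,0,0],[0,0,0],[0,0,0.001],[0,0,0.001],[0,0,0.001]]' --jaw '[1,1,1,1,1,1]'

```text
time: 6.22
tool_pos: [561.0, -11.9, 221.4]
tcp_rot: [2.033, 0.358, -2.037]
force: [-8.3, 16.3, 18.4]
opening: -0.005
```

```bash
python3 -c "
from h import *
tip()"
```

```text
t 6.2167 tip [560.6 -11.4  48.4] along -5.4 tilt [-0.0032  0.0011] Ftool [-18.4 -18.2   2.3]
```

Emit:
servo_tool --delta_pos '[[0.016,0.05,0],[0.016,0.05,0],[0.016,0.05,0]]' --rot '[[0,0,0.001],[0,0,0.001],[0,0,0.001]]' --jaw '[1,1,1]'

```text
time: 6.47
tool_pos: [562.1, -13.4, 221.4]
tcp_rot: [2.035, 0.365, -2.049]
force: [-6.2, 13.5, 15.9]
opening: -0.001
```

```bash
python3 -c "
from h import *
tip()"
```

```text
t 6.4667 tip [560.6 -11.4  48.4] along -5.4 tilt [-0.0138  0.0044] Ftool [-15.6 -15.    1.4]
```

Emit:
servo_tool --delta_pos '[[-0.1,-0.02,0],[-0.4,0,0],[-0.4,-0.1,0.3],[-0.1,-0.3,0.3],[0,-0.4,0.3],[0,0,0]]' --rot '[[0,0,0],[0,0,0.002],[0,0.0007,0],[0,0,0],[0,0,0],[0,0,0]]' --jaw '[1,1,1,1,1,1]'

```text
time: 6.97
tool_pos: [476.0, 21.5, 298.2]
tcp_rot: [2.036, 0.351, -2.042]
force: [-0.6, -0.3, -2.1]
opening: 0.001
```

```bash
python3 -c "
from h import *
tip()
im=ctrl.camera('top')[:,:,::-1][100:170,210:290]
im=cv2.resize(im,None,fx=5,fy=5,interpolation=cv2.INTER_CUBIC)
b=ctrl.camera('scene')[:,:,::-1][190:260,240:320]; b=cv2.resize(b,None,fx=5,fy=5,interpolation=cv2.INTER_CUBIC)
cv2.imwrite('pics/t5.png',np.hstack([im,b]))
"
```

```text
t 6.9667 tip [475.5  21.9 125.2] along -65.8 tilt [-0.0034  0.0022] Ftool [2.1 0.1 0.6]
```

View pics/t5.png

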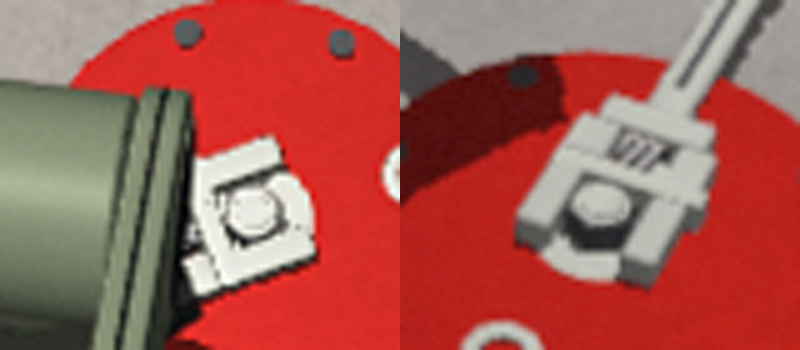

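```bash
python3 -c "
from h import *
W=px2w('scene',240+240/5-.5,190+148/5-.5,51);N=px2w('scene',240+205/5-.5,190+200/5-.5,49)
e=np.array([np.cos(np.radians(-70)),np.sin(np.radians(-70))]);print(W,N,(W-N),np.hypot(*(W-N)[:2]),e)
"
```

```text
[565.96941768 -25.08979615  51.        ] [576.79180259 -61.88269696  49.        ] [-10.82238492  36.79290081   2.        ] 38.35155232299744 [ 0.34202014 -0.93969262]
```

```bash
sed -i 's/560.5,-17.2/561.5,-22.5/' h.py; python3 -c "
from h import *
rel([560.1,-18.7,228],-71)"
```

```text
t 7.0667 pos [480.4  19.6 299.8] yaw -70.67 tilt [-1.      0.0017 -0.0047] F [ 1.5 -0.5 -0. ]
delta [ 0.962  0.832 -0.829] rot [ 0.0009 -0.0007 -0.0003]
```

Emit:
servo_tool --delta_pos '[[0.1,0.2,-0.2],[0.1,0.2,-0.2],[0.2,0.2,-0.2],[0.25,0.15,-0.15],[0.2,0.05,-0.05],[0,0,0],[0,0,0]]' --rot '[[0,0,0],[0,0,0],[0,0,0],[0,0,0],[0,0,0],[0,0,0],[0,0,0]]' --jaw '[1,1,1,1,1,1,1]'

```text
time: 7.65
tool_pos: [567.9, -23.9, 234.7]
tcp_rot: [2.053, 0.337, -2.022]
force: [-0.1, -0.0, 0.3]
opening: 0.001
```

```bash
python3 -c "
from h import *
tip();rel([560.1,-18.7,226],-71)"
```

```text
t 7.65 tip [570.6 -24.5  61.7] along 5.0 tilt [ 0.0087 -0.0137] Ftool [-0.3 -0.   0.1]
t 7.65 pos [567.9 -23.9 234.7] yaw -70.85 tilt [-0.9999  0.0087 -0.0137] F [-0.1 -0.   0.3]
delta [ 0.114 -0.101  0.077] rot [ 0.0004 -0.0022 -0.0014]
```

Emit:
servo_tool --delta_pos '[[0.05,-0.1,0.077],[0.05,0,0],[0,0,0]]' --rot '[[0,-0.0022,-0.0014],[0,0,0],[0,0,0]]' --jaw '[1,1,1]'

```text
time: 7.9
tool_pos: [559.7, -18.8, 227.2]
tcp_rot: [2.04, 0.344, -2.042]
force: [-0.3, 0.7, -0.6]
opening: 0.002
```

```bash
python3 -c "
from h import *
tip();rel([560.1,-18.7,224],-71)"
```

```text
t 7.9 tip [559.5 -18.8  54.2] along -4.2 tilt [-0.0007  0.0011] Ftool [ 0.6 -0.8  0.1]
t 7.9 pos [559.7 -18.8 227.2] yaw -70.89 tilt [-1.0e+00 -7.0e-04  1.1e-03] F [-0.3  0.7 -0.6]
delta [ 0.043  0.    -0.005] rot [0.0003 0.0002 0.0001]
```

Emit:
servo_tool --delta_pos '[[0.03,0,0],[0.014,0,0],[0.016,0,0]]' --rot '[[0,0,0],[0,0,0],[0,0,0]]' --jaw '[1,1,1]'

```text
time: 8.15
tool_pos: [559.3, -18.0, 224.3]
tcp_rot: [2.041, 0.344, -2.038]
force: [0.1, -1.1, 4.6]
opening: -0.004
```

```bash
python3 -c "
from h import *
tip()"
```

```text
t 8.15 tip [559.5 -18.   51.3] along -4.9 tilt [ 0.0006 -0.0011] Ftool [-4.6  1.1  0.3]
```

Emit:
servo_tool --delta_pos '[[0.016,0.03,0],[0.016,0.04,0]]' --rot '[[0,0,0.001],[0,0,0.001]]' --jaw '[1,1]'

```text
time: 8.32
tool_pos: [560.5, -21.0, 224.2]
tcp_rot: [2.039, 0.336, -2.034]
force: [-4.8, 5.3, 9.4]
opening: 0.0
```

```bash
python3 -c "
from h import *
tip()"
```

```text
t 8.3167 tip [561.  -22.3  51.2] along -0.3 tilt [ 0.0085 -0.0006] Ftool [-9.4 -6.5  2.8]
```

Emit:
servo_tool --delta_pos '[[0.016,0.04,0],[0.016,0.04,0]]' --rot '[[0,0,0.001],[0,0,0.001]]' --jaw '[1,1]'

```text
time: 8.48
tool_pos: [561.9, -24.5, 224.3]
tcp_rot: [2.036, 0.328, -2.031]
force: [-3.8, 4.2, 8.3]
opening: 0.004
```

```bash
python3 -c "
from h import *
tip()"
```

```text
t 8.4833 tip [562.8 -27.   51.4] along 4.7 tilt [0.0156 0.    ] Ftool [-8.3 -5.1  2.2]
```

Emit:
servo_tool --delta_pos '[[0.02,0.045,0],[0.02,0.045,0]]' --rot '[[0,0,0.0002],[0,0,0.0002]]' --jaw '[1,1]'

```text
time: 8.65
tool_pos: [563.6, -28.6, 224.3]
tcp_rot: [2.036, 0.331, -2.033]
force: [-4.5, 3.9, 8.2]
opening: 0.003
```

```bash
python3 -c "
from h import *
tip()"
```

```text
t 8.65 tip [564.1 -30.7  51.3] along 8.6 tilt [0.0128 0.0009] Ftool [-8.3 -5.1  2.9]
```

Emit:
servo_tool --delta_pos '[[0.02,0.045,0],[0.02,0.045,0]]' --rot '[[0,0,0],[0,0,0]]' --jaw '[1,1]'

```text
time: 8.82
tool_pos: [565.9, -33.9, 223.4]
tcp_rot: [2.037, 0.333, -2.031]
force: [0.6, -0.8, 0.1]
opening: -0.003
```

```bash
python3 -c "
from h import *
tip()"
```

```text
t 8.8167 tip [566.8 -35.8  50.4] along 14.3 tilt [ 0.012  -0.0008] Ftool [-0.1  1.  -0.3]
```

Emit:
servo_tool --delta_pos '[[-0.055,0,0],[0,-0.12,0],[0,-0.12,0],[0,0,0],[0,0,0]]' --rot '[[0,0,0],[0,0,-0.0019],[0,0,0],[0,0,0],[0,0,0]]' --jaw '[1,1,1,1,1]'

```text
time: 9.23
tool_pos: [559.6, -15.8, 227.9]
tcp_rot: [2.042, 0.345, -2.038]
force: [0.6, -0.7, 0.1]
opening: 0.002
```

```bash
python3 -c "
from h import *
tip();rel([559.6,-17.2,224],-71)"
```

```text
t 9.2333 tip [559.9 -15.7  54.9] along -6.9 tilt [ 0.0002 -0.0018] Ftool [-0.1  0.8 -0.4]
t 9.2333 pos [559.6 -15.8 227.9] yaw -70.78 tilt [-1.0e+00  2.0e-04 -1.8e-03] F [ 0.6 -0.7  0.1]
delta [0.052 0.018 0.006] rot [ 0.0006 -0.0003 -0.    ]
```

Emit:
servo_tool --delta_pos '[[0.035,0.015,0],[0.016,0,0],[0.018,0.01,0],[0.018,0.035,0],[0.02,0.042,0],[0.02,0.042,0],[0.02,0.042,0]]' --rot '[[0,0,0],[0,0,0],[0,0,0],[0,0,0.0006],[0,0,0.0006],[0,0,0.0005],[0,0,0.0005]]' --jaw '[1,1,1,1,1,1,1]'

```text
time: 9.82
tool_pos: [563.6, -24.3, 224.2]
tcp_rot: [2.037, 0.344, -2.041]
force: [-4.5, 4.3, 12.4]
opening: -0.0
```

```bash
python3 -c "
from h import *
tip()"
```

```text
t 9.8167 tip [563.3 -24.5  51.2] along 2.5 tilt [0.0005 0.0021] Ftool [-12.4  -5.6   2.8]
```

Emit:
servo_tool --delta_pos '[[0.02,0.042,0],[0.02,0.042,0]]' --rot '[[0,0,0.0003],[0,0,0.0003]]' --jaw '[1,1]'

```text
time: 9.98
tool_pos: [565.4, -28.6, 224.2]
tcp_rot: [2.036, 0.346, -2.044]
force: [-5.2, 4.5, 12.0]
opening: -0.002
```

```bash
python3 -c "
from h import *
tip()"
```

```text
t 9.9833 tip [564.7 -28.5  51.2] along 6.8 tilt [-0.0016  0.0035] Ftool [-12.   -6.    3.5]
```

Emit:
servo_tool --delta_pos '[[0.02,0.042,0],[-0.07,0,0],[0,-0.11,0.01],[0,-0.1,0.01],[0,0,0],[0,0,0]]' --rot '[[0,0,0.0003],[0,0,0],[0,0,0],[0,0,0],[0,0,0],[0,0,0]]' --jaw '[1,1,1,1,1,1]'

```text
time: 10.48
tool_pos: [559.2, -15.4, 229.5]
tcp_rot: [2.037, 0.346, -2.045]
force: [0.0, 0.7, 1.0]
opening: -0.0
```

```bash
python3 -c "
from h import *
tip();rel([559.6,-17.2,224],-71)"
```

```text
t 10.4833 tip [558.4 -15.2  56.5] along -7.9 tilt [-0.0024  0.0038] Ftool [-1.  -0.7 -0.2]
t 10.4833 pos [559.2 -15.4 229.5] yaw -70.86 tilt [-1.     -0.0024  0.0038] F [0.  0.7 1. ]
delta [0.073 0.025 0.002] rot [0.0004 0.0006 0.0004]
```

Emit:
servo_tool --delta_pos '[[0.04,0.025,-0.01],[0.02,0.005,0],[0.016,0,0],[0.018,0.01,0],[0.019,0.035,0],[0.02,0.042,0],[0.02,0.042,0],[0.02,0.042,0],[0.02,0.042,0]]' --rot '[[0,0.0006,0.0004],[0,0,0],[0,0,0],[0,0,0],[0,0,0.0006],[0,0,0.0006],[0,0,0.0005],[0,0,0.0005],[0,0,0.0005]]' --jaw '[1,1,1,1,1,1,1,1,1]'

```text
time: 11.23
tool_pos: [565.5, -26.6, 224.2]
tcp_rot: [2.037, 0.344, -2.046]
force: [-5.1, 5.2, 12.2]
opening: 0.004
```

```bash
python3 -c "
from h import *
tip()"
```

```text
t 11.2333 tip [564.8 -26.5  51.2] along 4.8 tilt [-0.0022  0.0041] Ftool [-12.1  -6.6   3.2]
```

Emit:
servo_tool --delta_pos '[[0.02,0.042,0],[0.02,0.042,0]]' --rot '[[0,0,0.0003],[0,0,0.0003]]' --jaw '[1,1]'

```text
time: 11.4
tool_pos: [567.1, -29.9, 224.2]
tcp_rot: [2.038, 0.349, -2.052]
force: [-6.1, 9.2, 14.0]
opening: -0.001
```

```bash
python3 -c "
from h import *
tip()
b=ctrl.camera('scene')[:,:,::-1]; cv2.imwrite('pics/s6raw.png',b)"
```

```text
t 11.4 tip [565.7 -28.9  51.2] along 7.5 tilt [-0.0078  0.0057] Ftool [-13.9 -10.8   2.8]
```

Emit:
servo_tool --delta_pos '[[0.02,0.042,0],[0.02,0.03,0]]' --rot '[[0,0,0.0003],[0,0,0.0003]]' --jaw '[1,1]'

```text
time: 11.62
tool_pos: [568.2, -31.8, 224.0]
tcp_rot: [2.038, 0.356, -2.059]
force: [-6.1, 6.6, 14.2]
opening: -0.001
```

```bash
python3 -c "
from h import *
tip()"
```

```text
t 11.6167 tip [566.1 -29.7  51.1] along 8.3 tilt [-0.0155  0.0076] Ftool [-14.1  -8.4   3.7]
```

Emit:
servo_tool --delta_pos '[[-0.07,0,0],[0,-0.1,0.01],[0,-0.09,0.01],[0,0,0],[0,0,0]]' --rot '[[0,0,0],[0,0.0012,0.0024],[0,0,0],[0,0,0],[0,0,0]]' --jaw '[1,1,1,1,1]'

```text
time: 12.03
tool_pos: [561.6, -17.6, 229.2]
tcp_rot: [2.043, 0.339, -2.041]
force: [0.5, -0.1, 0.6]
opening: 0.005
```

```bash
python3 -c "
from h import *
tip();rel([559.6,-17.2,224],-71)"
```

```text
t 12.0333 tip [561.8 -17.8  56.2] along -4.3 tilt [ 0.0012 -0.0009] Ftool [-0.6  0.3 -0.4]
t 12.0333 pos [561.6 -17.6 229.2] yaw -71.11 tilt [-1.0e+00  1.2e-03 -9.0e-04] F [ 0.5 -0.1  0.6]
delta [ 0.069 -0.014  0.024] rot [-0.0003 -0.0001 -0.0002]
```

Emit:
servo_tool --delta_pos '[[0.04,0,0.01],[0.02,0,0],[0.016,0,0],[0.018,0.01,0],[0.019,0.035,0],[0.02,0.042,0],[0.02,0.042,0]]' --rot '[[0,0,0],[0,0,0],[0,0,0],[0,0,0],[0,0,0.0006],[0,0,0.0006],[0,0,0.0005]]' --jaw '[1,1,1,1,1,1,1]'

```text
time: 12.62
tool_pos: [562.6, -20.8, 224.1]
tcp_rot: [2.043, 0.347, -2.055]
force: [-7.8, 11.0, 16.5]
opening: 0.0
```

```bash
python3 -c "
from h import *
tip()"
```

```text
t 12.6167 tip [561.4 -19.4  51.1] along -3.0 tilt [-0.0103  0.0041] Ftool [-16.4 -13.1   4. ]
```

Emit:
servo_tool --delta_pos '[[0.02,0.042,0],[0.02,0.042,0]]' --rot '[[0,0,0.0005],[0,0,0.0005]]' --jaw '[1,1]'

```text
time: 12.78
tool_pos: [563.5, -22.1, 224.1]
tcp_rot: [2.043, 0.354, -2.063]
force: [-7.6, 10.6, 15.6]
opening: 0.004
```

```bash
python3 -c "
from h import *
tip()"
```

```text
t 12.7833 tip [561.4 -19.4  51.1] along -3.0 tilt [-0.0187  0.0063] Ftool [-15.3 -12.8   4. ]
```

Emit:
servo_tool --delta_pos '[[-0.1,0,0],[-0.3,0,0],[0,-0.2,0.3],[0,-0.5,0.2],[0,-0.5,0.2],[0,-0.4,0.1],[0,-0.1,0],[0,0,0]]' --rot '[[0,0,0],[0,0.0008,0.0025],[0,0,0],[0,0,0],[0,0,0],[0,0,0],[0,0,0],[0,0,0]]' --jaw '[1,1,1,1,1,1,1,1]'

```text
time: 13.45
tool_pos: [464.8, 79.8, 256.0]
tcp_rot: [2.052, 0.329, -2.045]
force: [0.1, -0.4, -0.3]
opening: -0.002
```

```bash
python3 -c "
from h import *
tip(); rel([475,121,198],-71)
a=ctrl.camera('top')[:,:,::-1]; cv2.imwrite('pics/t7raw.png',a); b=ctrl.camera('scene')[:,:,::-1]
f=lambda i:cv2.resize(i,None,fx=4.4,fy=4.4,interpolation=cv2.INTER_CUBIC)
cv2.imwrite('pics/t7.png',np.hstack([f(a[95:185,200:290]),f(b[180:270,240:330])]))
"
```

```text
t 13.45 tip [465.5  79.8  83. ] along -129.0 tilt [ 0.0013 -0.0036] Ftool [0.3 0.4 0.1]
t 13.45 pos [464.8  79.8 256. ] yaw -71.7 tilt [-1.      0.0013 -0.0036] F [ 0.1 -0.4 -0.3]
delta [ 0.774 -0.48  -0.298] rot [-0.0019 -0.0006 -0.0002]
```

View pics/t7.png

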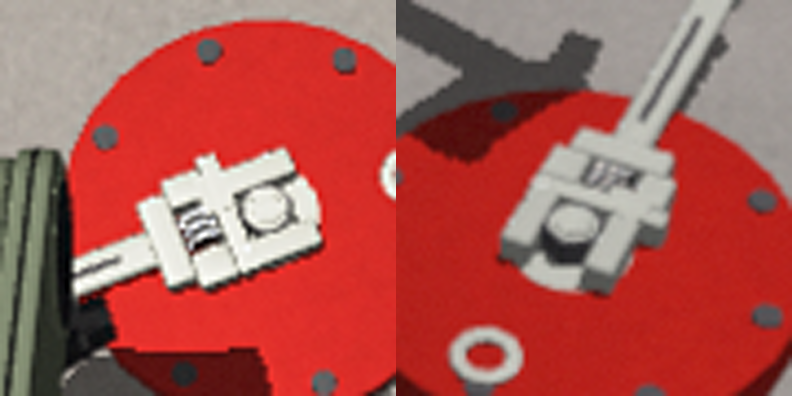

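```bash
cat >>h.py <<'E'
def handle(n='scene',ang=110,r0=85,r1=215,z=44):
    "handle centre line: for radii about nut, scan across for bright grey, fit line"
    im=ctrl.camera(n).astype(float); N=np.array([574.3,-61.5]); pts=[]
    for r in range(r0,r1,5):
        a=np.radians(ang); e=np.array([np.cos(a),np.sin(a)]); q=np.array([-e[1],e[0]])
        s=np.arange(-40,40.1,.5); P=[w2px(n,[*(N+r*e+k*q),z]) for k in s]
        P=np.array(P,np.float32)
        v=cv2.remap(im.min(2).astype(np.float32),P[None,:,0],P[None,:,1],cv2.INTER_LINEAR)[0]
        m=v>185
        if 8<m.sum()<70: pts.append((r,s[m].mean(),m.sum()/2))
    pts=np.array(pts); 
    k=np.polyfit(pts[:,0],pts[:,1],1); res=pts[:,1]-np.polyval(k,pts[:,0]); g=abs(res)<3
    k=np.polyfit(pts[g,0],pts[g,1],1)
    print(n,len(pts),g.sum(),'width',np.median(pts[g,2]),'angle',ang+np.degrees(np.arctan(k[0])),'off at200',np.polyval(k,200))
E
python3 - <<'E'
from h import *
for f in ('s1','t1'):
    i=cv2.imread(f'pics/{f}.png')[:,:,::-1]; n='scene' if f=='s1' else 'top'
    class A:pass
    import h; c=h.ctrl; o=A(); o.camera=lambda _:i; o.camera_model=c.camera_model; h.ctrl=o; handle(n); h.ctrl=c
handle('scene')
E
```

```text
Traceback (most recent call last):
  File "h.py", line 32, in handle
    s=np.arange(-40,40.1,.5); P=[w2px(n,[*(N+r*e+k*q),z]) for k in s]
                                 ~~~~^^^^^^^^^^^^^^^^^^^^
  File "h.py", line 9, in w2px
    m,R,t=cam(n); q=R@np.array(p,float)+t; return m['fx']*q[0]/q[2]+m['cx'],m['fy']*q[1]/q[2]+m['cy']
          ~~~^^^
  File "h.py", line 4, in cam
    m=ctrl.camera_model(n); R=cv2.Rodrigues(np.array(m['rvec'],float))[0]; return m,R,np.array(m['tvec'],float).ravel()
ValueError: time passes only in moves, steps and waits
```

```bash
sed -i 's/^def cam(n):/import functools\n@functools.lru_cache(None)\ndef cam(n):/; s/im=ctrl.camera(n).astype(float)/im=(ctrl.camera(n) if img is None else img).astype(float)/; s/r1=215,z=44)/r1=215,z=44,img=None)/' h.py
python3 - <<'E'
from h import *
for f,n in (('s1','scene'),('t1','top')): handle(n,img=cv2.imread(f'pics/{f}.png')[:,:,::-1])
handle('scene')
E
```

```text
Traceback (most recent call last):
  File "h.py", line 40, in handle
    k=np.polyfit(pts[:,0],pts[:,1],1); res=pts[:,1]-np.polyval(k,pts[:,0]); g=abs(res)<3
                 ~~~^^^^^
IndexError: too many indices for array: array is 1-dimensional, but 2 were indexed
```

```bash
sed -i 's/m=v>185/m=v>(np.median(v)+v.max())\/2/; s/8<m.sum()<70/16<m.sum()<70 and v.max()>np.median(v)+25/' h.py
python3 - <<'E'
from h import *
for f,n in (('s1','scene'),('t1','top')): handle(n,img=cv2.imread(f'pics/{f}.png')[:,:,::-1],r0=130)
handle('scene',r0=130)
E
```

```text
scene 17 17 width 11.0 angle 109.1398375752799 off at200 -6.371014361642306
top 17 17 width 12.5 angle 110.54803542347011 off at200 -0.8910682916117705
scene 17 17 width 10.5 angle 110.7147411401977 off at200 -3.92366360419766
```

Emit:
servo_tool --delta_pos '[[0,-0.25,-0.12],[0.1,-0.2,-0.1],[0.2,-0.05,0],[0.25,0,0],[0.2,0,0],[0,0,0],[0,0,0]]' --rot '[[-0.001,-0.0006,0],[0,0,0],[0,0,0],[0,0,0],[0,0,0],[0,0,0],[0,0,0]]' --jaw '[1,1,1,1,1,1,1]'

```text
time: 14.18
tool_pos: [482.4, 112.4, 200.4]
tcp_rot: [2.065, 0.315, -2.036]
force: [-0.3, -0.8, -0.2]
opening: 0.0
```

```bash
python3 -c "
from h import *
tip(); rel([470,118,198],-69)
a=ctrl.camera('top')[:,:,::-1]; b=ctrl.camera('scene')[:,:,::-1]
f=lambda i:cv2.resize(i,None,fx=3.5,fy=3.5,interpolation=cv2.INTER_CUBIC)
cv2.imwrite('pics/t8.png',f(b[140:260,240:340]))
"
```

```text
t 14.1833 tip [484.9 111.6  27.4] along -152.2 tilt [ 0.0087 -0.0126] Ftool [0.2 0.6 0.6]
t 14.1833 pos [482.4 112.4 200.4] yaw -72.18 tilt [-0.9999  0.0087 -0.0126] F [-0.3 -0.8 -0.2]
delta [ 0.029 -0.122  0.135] rot [-0.0088 -0.002  -0.0014]
```

View pics/t8.png

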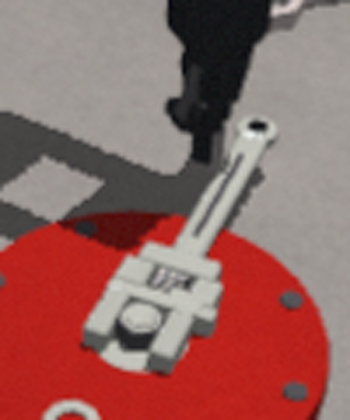

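Emit:
servo_tool --delta_pos '[[0.02,-0.03,0],[0,0,-0.03],[0,0,-0.05],[0,0.001,-0.065],[0,0.001,-0.065],[0,0.001,-0.065]]' --rot '[[-0.006,-0.002,-0.0014],[0,0,0],[0,0,0],[0.004,0,0],[0.004,0,0],[0.004,0,0]]' --jaw '[1,1,1,1,1,1]'

```text
time: 14.78
tool_pos: [499.7, 119.9, 201.5]
tcp_rot: [2.068, 0.279, -2.091]
force: [-7.6, -0.1, 4.8]
opening: -0.002
```

```bash
cat >>h.py <<'E'
def tp():
    tip(); s=ctrl.read_state(); R=cv2.Rodrigues(np.array(s['tcp_rot']))[0]; p=(s['tool_pos']+150*R[:,0])[:2]-[574.3,-61.5]
    print('r',np.hypot(*p).round(1),'fing ang',np.degrees(np.arctan2(p[1],p[0])).round(2),'yaw',np.degrees(np.arctan2(R[1,1],R[0,1])).round(2))
E
python3 -c "
from h import *
tp();handle('scene',r0=130)"
```

```text
t 14.7833 tip [497.9 119.8  28.5] along -155.5 tilt [-0.0021  0.0103] Ftool [-4.7 -1.9  7.4]
r 196.7 fing ang 112.8 yaw -74.75Traceback (most recent call last):
  File "<string>", line 3, in <module>
    tp();handle('scene',r0=130)
         ~~~~~~^^^^^^^^^^^^^^^^
  File "h.py", line 41, in handle
    k=np.polyfit(pts[g,0],pts[g,1],1)
    raise TypeError("expected non-empty vector for x")
TypeError: expected non-empty vector for x
```

```bash
python3 -c "
from h import *
b=ctrl.camera('scene')
for a in (112,107,103):
  try: handle('scene',a,r0=130,img=b)
  except Exception as e: print(e)
  try: handle('scene',a,r0=85,r1=170,img=b)
  except Exception as e: print(e)
"
```

```text
scene 11 2 width 22.75 angle 113.57890695013148 off at200 -15.929487179487175
scene 15 10 width 21.25 angle 105.44635915617768 off at200 -26.274116426760358
scene 14 5 width 28.0 angle 119.64386815053018 off at200 -2.9586333264270266
scene 15 9 width 26.5 angle 91.29294960906725 off at200 -37.059194760912604
expected non-empty vector for x
scene 14 8 width 18.75 angle 101.39750034629597 off at200 -1.3149350649350664
```

Emit:
servo_tool --delta_pos '[[0,0.001,-0.068],[0,0.001,-0.068],[0,0.001,-0.068],[0,0.001,-0.068]]' --rot '[[0.004,0.001,0],[0.004,0.001,0],[0.004,0,0],[0.004,0,0]]' --jaw '[1,1,1,1]'

```text
time: 15.22
tool_pos: [514.1, 124.8, 201.1]
tcp_rot: [2.118, 0.177, -2.159]
force: [-7.7, -0.0, 4.8]
opening: -0.001
```

```bash
python3 -c "
from h import *
tp()
b=ctrl.camera('scene')
for a in (108,103,98):
  for k in ((130,215),(85,170)):
    try: handle('scene',a,*k,img=b)
    except Exception as e: print('x')
"
```

```text
t 15.2167 tip [510.8 125.1  28.1] along -156.1 tilt [-0.0048  0.0188] Ftool [-4.6 -1.3  7.7]
r 197.0 fing ang 108.67 yaw -80.73
x
scene 14 10 width 19.25 angle 98.8458114803434 off at200 -31.146393590828723
scene 15 1 width 29.0 angle 102.31787604709301 off at200 -4.583760484622552
x
scene 11 2 width 31.25 angle 99.71132335093449 off at200 -17.94546850998468
scene 13 6 width 23.25 angle 71.36811236300261 off at200 -48.46314254175481h.py:41: RankWarning: Polyfit may be poorly conditioned
  k=np.polyfit(pts[g,0],pts[g,1],1)
```

Emit:
servo_tool --delta_pos '[[0,0.001,-0.072],[0,0.001,-0.072],[0,0.001,-0.072],[0,0.001,-0.072],[0,0.001,-0.072],[0,0.001,-0.072],[0,0.001,-0.072],[0,0.001,-0.072],[0,0.001,-0.072]]' --rot '[[0.003,0.0014,0],[0.003,0.0014,0],[0.003,0.0014,0],[0.003,0.0014,0],[0.003,0.0014,0],[0.003,0.0014,0],[0.003,0.0014,0],[0.003,0.0014,0],[0.003,0.0014,0]]' --jaw '[1,1,1,1,1,1,1,1,1]'

```text
time: 16.02
tool_pos: [551.4, 132.2, 200.6]
tcp_rot: [-2.223, 0.008, 2.187]
force: [-5.5, 2.0, 2.0]
opening: 0.0
```

```bash
python3 -c "
from h import *
tp()
b=ctrl.camera('scene')[:,:,::-1]; cv2.imwrite('pics/s9raw.png',b)
f=lambda i:cv2.resize(i,None,fx=4,fy=4,interpolation=cv2.INTER_CUBIC)
cv2.imwrite('pics/s9.png',f(b[140:265,240:350]))
"
```

```text
t 16.0167 tip [554.2 134.4  27.7] along -150.0 tilt [-0.013  -0.0158] Ftool [-2.1 -1.9  5.5]
r 196.7 fing ang 95.97 yaw -91.12
```

View pics/s9.png

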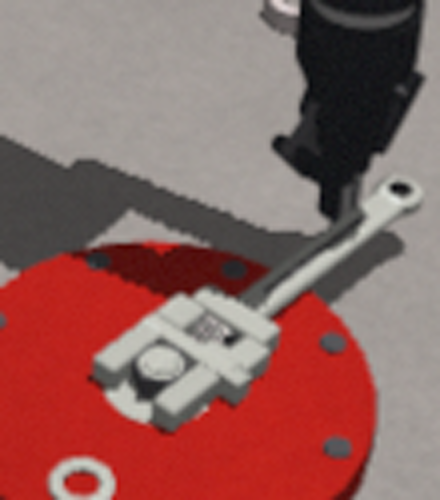

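```bash
python3 -c "
from h import *
g=lambda u,v,s,z:px2w('scene',240+(u+.5)/s-.5,140+(v+.5)/s-.5,z)[:2]
for e,n,s in (((258,127),(142,319),3.5),((402,188),(161,363),4)):
  d=g(*e,s,44)-g(*n,s,49); d2=g(*e,s,44)-[576.8,-62]; print(g(*e,s,44),g(*n,s,49),np.hypot(*d),np.degrees(np.arctan2(d[1],d[0])),np.degrees(np.arctan2(d2[1],d2[0])))
"
```

```text
[497.90372148 156.40117843] [579.21228354 -65.53204922] 236.35871001463744 110.12106497895195 109.8619875958352
[576.01775343 172.2202229 ] [577.7274986  -65.09730232] 237.32368403460623 90.41277814344721 90.19135521095127
```

Emit:
servo_tool --delta_pos '[[0,0.001,-0.072],[0,0.001,-0.072],[0,0.001,-0.072],[0,0.001,-0.072],[0,0.001,-0.072],[0,0.001,-0.06]]' --rot '[[0.003,0,0.0005],[0.003,0,0.0005],[0.003,0,0.0005],[0.003,0,0.0005],[0.003,0,0.0005],[0.003,0,0]]' --jaw '[1,1,1,1,1,1]'

```text
time: 16.57
tool_pos: [577.7, 134.0, 200.6]
tcp_rot: [-2.141, 0.146, 2.154]
force: [-5.4, 1.4, 2.7]
opening: 0.002
```

```bash
python3 -c "
from h import *
tp()"
```

```text
t 16.5667 tip [576.6 134.7  27.6] along -142.6 tilt [-0.0033  0.0066] Ftool [-2.7 -0.7  5.5]
r 196.1 fing ang 89.29 yaw -97.97
```

3.6° more to go: about 3 rows.

Emit:
servo_tool --delta_pos '[[0,0.001,-0.072],[0,0.001,-0.072],[0,0.001,-0.065]]' --rot '[[0.003,0.0005,0],[0.003,0.0005,0],[0.002,0.0005,0]]' --jaw '[1,1,1]'

```text
time: 16.82
tool_pos: [590.6, 133.2, 200.7]
tcp_rot: [-2.11, 0.199, 2.127]
force: [-4.7, 1.9, 2.2]
opening: 0.0
```

```bash
python3 -c "
from h import *
tp()"
```

```text
t 16.8167 tip [589.3 134.2  27.7] along -137.7 tilt [-0.0039  0.0085] Ftool [-2.1 -0.9  5. ]
r 196.1 fing ang 85.57 yaw -100.99
```

Emit:
servo_tool --delta_pos '[[0,0,0.1],[0,0,0.25],[0,0,0.3],[-0.3,0,0.4],[-0.4,0,0.3],[-0.4,0,0.3],[-0.2,0,0.4],[0,0,0.3],[0,0,0],[0,0,0]]' --rot '[[0,0,0],[0,0,0],[0,0,0],[0,0,0],[0,0,0],[0,0,0],[0,0,0],[0,0,0],[0,0,0],[0,0,0]]' --jaw '[1,1,1,1,1,1,1,1,1,1]'

```text
time: 17.65
tool_pos: [412.5, 166.3, 306.2]
tcp_rot: [-2.136, 0.197, 2.099]
force: [0.7, -0.6, 0.6]
opening: 0.0
```

```bash
python3 -c "
from h import *
tp()
a=ctrl.camera('top')[:,:,::-1];b=ctrl.camera('scene')[:,:,::-1]
f=lambda i,s:cv2.resize(i,None,fx=s,fy=s,interpolation=cv2.INTER_CUBIC)
cv2.imwrite('pics/f.png',np.hstack([f(a[95:205,170:290],3.2),f(b[150:260,240:350],3.2)]))
"
```

```text
t 17.65 tip [415.7 167.2 133.3] along -228.1 tilt [-0.0085 -0.0171] Ftool [-0.6  0.5 -0.9]
r 278.5 fing ang 124.83 yaw -100.99
```

View pics/f.png

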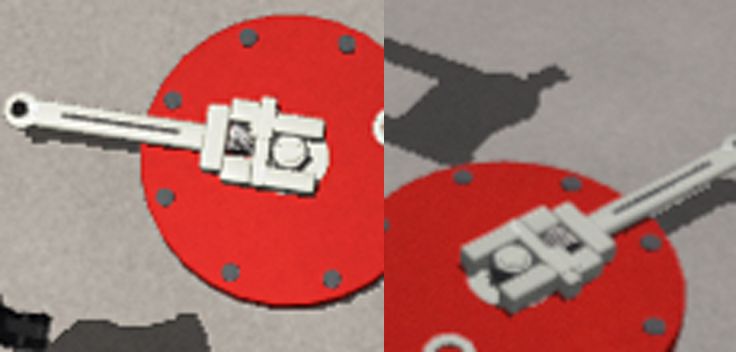

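```bash
python3 -c "
from h import *
g=lambda u,v,z:px2w('top',170+(u+.5)/3.2-.5,95+(v+.5)/3.2-.5,z)[:2]
e=g(18,108,44)
for N in (g(290,150,49),np.array([574.6,-61.])):
  d=e-N; print(N,np.hypot(*d),np.degrees(np.arctan2(d[1],d[0])))
handle('top',80,r0=130)
"
```

```text
[576.72413854 -63.13101773] 236.3347533343392 79.99754242853531
[574.6 -61. ] 234.6179868780467 79.39629183218952
top 17 17 width 12.0 angle 80.30594509429385 off at200 -2.3620347310404854
```

```bash
python3 -c "
from h import *
print(ctrl.close_job())"
```

```text
the job is handed in; nothing more can be done
None
```

I closed the jaw onto the nut, swung the handle about 30° clockwise, then let go and handed the job in at about 17.7 s. The hand-in gives no verdict, so I don't know if it passed.

- **Closing the jaw:** I rubbed the worm with the shut fingertips at 8 to 16 N until it stalled. On the last stroke the fingertip stayed put against 13 N sideways, and the picture showed the jaw closed on the nut. I could not read the jaw travel directly; I judged it snug from the stall and the pictures.
- **Early mistake:** in my first two rubs the fingertip pressed on the side of the worm instead of its top. Readings were about 18 N down and 18 N sideways (26 N in all), under the 35 N limit. That pushed the wrench a few millimetres towards the nut until I corrected it.
- **Turning the nut:** I pushed the side of the handle with 5 to 8 N. The top camera put it at 110 to 110.5° at the start and about 80° at the end, a turn of 30 to 31° (about 0.53 rad). The finger's path gave 30.1°.
- **Handle angle before the swing:** it read 1.5° counterclockwise of its start in the scene camera, about the size of that camera's error. The scene camera differs from the top camera by about 1 to 1.5°.
- **Last check:** the wrench looked flat on the nut. Its eye was 235 to 236 mm from the nut's axis (236 mm nominal), so it is well placed. The gripper was clear of everything, and the washer looked unmoved where it showed. I did not check the other bystanders one by one, but the arm stayed clear of them.

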